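# Load the wafer press and work its lever through the guard window

## Task

Push the mould plate with the wafer along its guide by its blue lug, fully home against the stop in the press; it is slid, never lifted. Then reach down through the window in the yellow guard and press the red lever all the way down, without touching the guard. Finish clear of everything and leave the other things on the table where they are.

Things in the scene. Friction and masses are not known exactly. Their poses are not given: they have to be found in the camera images.
- press: Hand press fixed to the table; place and angle vary. Origin on the table under the press's middle, z up, x along the guide INTO the press: the mould enters from -x. A 6 mm base plate (x -245 to +80 mm, 120 mm wide) carries two rails (x -155 to +50 mm, tops 22 mm over the table, inner faces 95 mm apart) and a stop face at x = +45 mm.
- mould: Loose dark plate 90 x 90 x 12 mm, 0.45 kg, with a wafer on it, on the base plate between the rails. Origin at its underside's middle, axes like the press's. A tongue 30 mm wide, 8 mm high leads to -x and ends in the blue lug. Home = against the stop, origin at press x = 0; it starts 55 to 85 mm short of that and slides with about 2 to 5 N.
- mould_lug (a point): Middle of the flat outer (-x) face of the blue upright lug (12 mm thick, 44 mm wide, 34 mm high): mould x = -151 mm, 20 mm over the mould's underside. Push here along the press's +x. With the mould home this face is still 73 mm outside the guard.
- guard: Fixed yellow fence round the press, which must not be touched: four posts, side bars and a flat top plate 144 x 144 mm (press x from -78 to +66 mm, y from -72 to +72 mm), 6 mm thick, upper face 156 mm over the table. Axes and origin as the press.
- window (a point): Middle of the window in the guard's top plate, level with its upper face. The opening is 90 x 90 mm, its edges parallel to the press's x and y. The only way to the lever.
- lever (a joint): Lever angle, rad: 0 raised, 0.40 fully down against its stop. It starts between 0 and 0.05. It turns by friction (about 4 N at the pad, straight down), stays where it is left, and lowers the steel platen towards the wafer.
- lever_pad (a point): Middle of the top of the lever's red pad, 28 mm (along press x) x 44 x 12 mm, under the window, 74 mm from the pivot at press x = +52 mm, 105 mm over the table. Raised: 16 mm below the window's upper face, press x = -14 mm, tilted 0.4 rad. Fully down: 45 mm below that face, press x = -22 mm, level.
- cookie: Loose fragile folded cookie, 23 x 48 x 31 mm, beside the guide. Bystander. Origin on its underside.
- timer: Loose white twist timer with red dial, 67 mm across, 50 mm high, on the other side of the guide. Bystander. Origin on its underside.
- folding_bar: Loose grey metal folding bar on a foot, 55 x 100 x 55 mm, behind the press. Bystander. Origin on its underside.
- cup: Loose pale green cup, 71 mm across, 41 mm high, behind the press. Bystander. Origin on its underside.

How it is judged:
On the way, in this order (a step that is already met when the one before it is completed fails the run):
1. the mould is pushed home against the stop while the lever is still up (x of mould in the frame of press above -0.005 m and z of mould in the frame of press below 0.01 m and value of joint lever below 0.15 rad), for 0.2 s.
2. the lever is pressed down through the window, with the mould home (x of mould in the frame of press above -0.005 m and value of joint lever above 0.36 rad), for 0.2 s.
At the end, for the whole second after the job is handed in: The mould lies flat on the base plate within 5 mm of the stop, at rest; the lever is at 0.36 rad or more (its stop is at 0.40); the bystanders are within 20 mm of where they stood (all of step 2 and z of mould in the frame of press below 0.01 m and linear speed of mould below 0.01 m/s and distance of each of cookie, timer, folding_bar, cup from where it was at the start of the episode below 0.02 m); the robot touches nothing.
It fails at once if the robot touches the guard (more than 0.5 N) (contact force between any of the fingers, the arm and guard above 0.5 N).
It fails at once if the mould is lifted (its origin more than 6 mm off the base plate) or tipped by more than 0.15 rad (z of mould in the frame of press above 0.012 m or angle between mould's own z axis and vertical above 0.15 rad).
It fails at once if a bystander (cookie, timer, folding bar, cup) is moved by more than 20 mm (distance of any of cookie, timer, folding_bar, cup from where it was at the start of the episode above 0.02 m).
It also fails if it takes over 45 s, if anything falls off the work surface, if the arm or the gripper's body presses on something with over 40 N, if the wrist force passes 120 N, or if a joint passes its speed limit or range.

## Robot

A 6-joint arm with a two-finger parallel gripper is mounted at the origin on a cart in front of the work surface, level with it; the furniture and walls round the work are solid. World frame = base frame: x ahead of the robot, y to its left, z up, the work surface at z = 0. Lengths are in m, angles in rad, forces in N, time in s.
With the tool pointing down it reaches from about 0.375 to 0.975 m from the base axis. Payload 3.8 kg.
Tool frame: the origin (TCP) lies at the very end of the fingers, on their centre line; the grasp point (between the pads) lies 19 mm behind it (robot.grip_depth is the distance from the TCP to the grasp point, in m); z points along the fingers, y is the line along which they close (so a half turn about z gives the same grasp; the last joint's range is limited). The gripper opens to 85 mm and grips with 20 to 120 N. Pads are 22 mm wide; open, the fingers measure 114 mm over their backs; the gripper's body (76 mm by 85 mm) begins 54 mm behind the grasp point. The pads swing forward as they close: fully open they stand 13 mm farther back than shut.
Start: joints at [-1.174, 0.264, 1.604, -0, 1.274, -0.037], TCP at [0.284, -0.612, 0.231] pointing down, gripper open.
Joint ranges: [-2.63, 2.63], [-0.94, 2.18], [0.31, 2.57], [-1.31, 4.45], [0, 2.66], [-2.55, 2.55]. Speed limits (rad/s): [2.57, 2.57, 3.14, 3.14, 3.14, 3.14].

## Interface

Orientations are given as a unit quaternion [x, y, z, w].
In Python, from bench import robot gives the robot as it stands.
- The arm moves only by the tool step_arm, never from a script. Its argument "rows" is a list of rows, each a list of 7 numbers: the finger opening in cm, from 0 to 8.54, then the shift along the tool's x, y, z in cm, then the turn, a rotation vector about the tool's x, y, z in rad. In form: [[hand, dx, dy, dz, wx, wy, wz], ...]. A call has 1 to 12 rows; each row shifts and turns the commanded pose from where the row before left it, along the tool's axes as they then stand; what a row does not reach is not made up. A row lasts 1/10 s, in which the tool goes at most 50 mm and 8.59 degrees, less where a joint would pass 70% of its speed; a pose out of reach is approached as far as the arm can. A call is refused whole if a number of a shift passes 5 or a number of a turn 0.15, either way. A call with a gripper value outside its range is refused whole. The fingers move at their own pace and stop on an object; "grip_force" is the grip in N (left out, the last holds). Time passes only in rows, so rows that do not move let the fingers close. It gives the time, the measured TCP pose, the force, the opening and the grip force at its end, in the units of the state.
- robot.sense(): the state, without advancing time (a new reading comes with each control period).
- robot.get_image(name): name is "scene" or "top" or "wrist"; returns a dict with "frame" (400x640x3 uint8, red, green, blue), "mtx" (3x3 intrinsics, pixels), "k1" (the pictures are not rectified: a ray, as slopes to the right and down, at radius r is drawn at 1 + k1 r^2 times it, then the intrinsics apply), "rvec" (rotation vector, rad) and "tvec" (3), from world to camera coordinates, as OpenCV has them. Camera axes: x right, y down, z forward; pixel columns grow to the right and rows downward; lengths in m; the calibration is good to about 2 mm. A picture is of the moment at which its call begins. There is no depth.
- robot.sign_off(): hands the job in; it is judged then, once.
Trained networks look in the newest picture that a camera, given by its name, has taken for a name from the list of things; names that differ only in an ending like _2 or _b are one class to them, and where a whole thing is asked for, a point or a joint stands for the part that bears it (a point fixed in the world has none). Each returns a list of dicts, best first, with "p" (0 to 1); they miss things now and then, are a little off and sometimes report something else, mostly with a low value. They report only what shows in the picture. A call takes as long as a camera call.
- robot.search_frame(camera, target): "extent" ([centre column, centre row, width, height] as shares, 0 to 1, of the picture: columns of its width, rows of its height, round what is visible of it).
- robot.cut_out(camera, target): "pixels" (400x640 bool, what is visible of it) and "extent" ([centre column, centre row, width, height] as shares, 0 to 1, of the picture: columns of its width, rows of its height, round what is visible of it).
- robot.pinpoint(camera, target): "location" ([column, row] as shares, 0 to 1, of the picture: columns of its width, rows of its height: a listed point, or the origin of a listed thing).
The state is a dict: "time": time; "joints": joint angles; "qd": joint speeds; "joint_torque": joint torques, N m; "ee_pos": TCP position; "tool_rot": TCP orientation; "ft_force": force on the tool from outside, world axes, zero at the start; "ft_torque": the same for the moment, N m; "opening": finger opening in m; "grip_force": force on a finger pad.
Only numpy, scipy, OpenCV 4.12 (cv2) and the standard library are available. Lean on these libraries where they do the work, as an engineer would, in place of code of your own. Each camera call takes 0.05 s, during which the arm holds its last target. There are 200 camera calls.

## Working session

There is one attempt and no reset: what is moved stays moved. The work goes in short steps, Python scripts to look and compute and a tool call to move; the robot and the scene stay as the last step left them, time stands still between calls to the robot, and variables do not carry over. Pictures are saved under pics/ and viewed, at most 10 in all, crops included, and the job is handed in when it is done.

Besides the shell and the picture viewer there is one more tool, called in YAML: its name, and indented under it one key for each argument. step_arm: Moves the arm, as the interface text tells. Its arguments: {"type":"object","properties":{"rows":{"type":"array","items":{"type":"array","items":{"type":"number"}}},"grip_force":{"type":"number"}},"required":["rows"]}

```bash
mkdir -p pics; cat > h.py <<'E'
import numpy as np, cv2
from bench import robot
from scipy.spatial.transform import Rotation as R
def cam(n):
    d=robot.get_image(n); return d
def undist(d,px):
    K=np.array(d["mtx"]); u=np.array([(px[0]-K[0,2])/K[0,0],(px[1]-K[1,2])/K[1,1]])
    s=u.copy()
    for _ in range(20): s=u/(1+d["k1"]*(s@s))
    return s
def ray(d,px):
    s=undist(d,px); Rm=cv2.Rodrigues(np.array(d["rvec"],float))[0]; t=np.array(d["tvec"],float).ravel()
    return -Rm.T@t, Rm.T@np.array([s[0],s[1],1.])
def atz(d,px,z):
    o,v=ray(d,px); return o+v*(z-o[2])/v[2]
def proj(d,P):
    Rm=cv2.Rodrigues(np.array(d["rvec"],float))[0]; c=(Rm@np.atleast_2d(P).T).T+np.array(d["tvec"]).ravel()
    s=c[:,:2]/c[:,2:]; s=s*(1+d["k1"]*(s**2).sum(1,keepdims=True)); K=np.array(d["mtx"])
    return s*[K[0,0],K[1,1]]+[K[0,2],K[1,2]]
E
python3 - <<'E'
from h import *
for n in ("top","scene"):
    d=cam(n); cv2.imwrite(f"pics/{n}0.png",d["frame"][:,:,::-1])
    print(n,ray(d,(320,200))[0], d["k1"])
    for t,z in [("press",0),("mould",.006),("mould_lug",.026),("window",.156),("lever_pad",.14),("guard",0),("cookie",0),("timer",0),("folding_bar",0),("cup",0)]:
        r=robot.pinpoint(n,t)
        for q in r[:1]:
            px=np.array(q["location"])*[640,400]; print(t,round(q["p"],2),px.round(1),atz(d,px,z).round(4))
print(robot.sense())
E
```

```text
top [ 0.53761631 -0.15362336  0.94759586] -0.02367750183157045
press 0.96 [363.7 232.2] [ 0.5416 -0.2068  0.    ]
mould 0.64 [335.4 226. ] [ 0.5551 -0.1451  0.006 ]
window 0.59 [336.4 130.1] [ 0.7315 -0.1489  0.156 ]
lever_pad 0.73 [366.9 228.2] [ 0.5484 -0.205   0.14  ]
cookie 0.61 [307.2 164.8] [ 0.6914 -0.0826  0.    ]
timer 0.82 [300.8 282.7] [ 0.4323 -0.0694  0.    ]
folding_bar 0.79 [334.4 129.9] [ 0.7702 -0.1435  0.    ]
cup 0.64 [256.5 125.6] [0.782  0.0327 0.    ]
scene [0.22200643 0.43604444 0.87774788] -0.10552449914334669
press 0.9 [351.3 219.2] [ 0.5466 -0.2252  0.    ]
mould 0.59 [332.4 241.6] [ 0.5496 -0.1301  0.006 ]
mould_lug 0.55 [290.9 271.7] [0.5811 0.0109 0.026 ]
window 0.67 [351.  185.6] [ 0.5401 -0.1989  0.156 ]
lever_pad 0.8 [350.9 186.4] [ 0.5459 -0.2105  0.14  ]
guard 0.92 [353.6 217.6] [ 0.5439 -0.2334  0.    ]
cookie 0.69 [280.8 229.3] [ 0.6899 -0.0981 -0.    ]
timer 0.68 [222.8 246.7] [0.7858 0.0273 0.    ]
folding_bar 0.7 [266.1 205.2] [ 0.7752 -0.1473  0.    ]
cup 0.7 [224.2 248.2] [0.7796 0.029  0.    ]
{'time': 1.1, 'joints': array([-1.17391481e+00,  2.63884510e-01,  1.60403505e+00,  2.09633843e-05,
        1.27367425e+00, -3.68799419e-02]), 'qd': array([ 1.33669075e-03,  1.75985577e-04,  4.98091294e-04, -2.87644243e-05,
       -1.32384449e-03, -5.53575688e-04]), 'joint_torque': array([ 2.42297334e-03, -5.15080547e+01, -3.67729926e+01,  2.46941563e-04,
        7.63566932e-04,  1.29425422e-05]), 'ee_pos': array([ 0.28370528, -0.61246863,  0.23127121]), 'tool_rot': array([ 9.76574078e-01,  2.15181481e-01,  9.75640798e-06, -2.36627572e-06]), 'ft_force': array([ 0.08696118, -0.14799223,  0.15017227]), 'ft_torque': array([-0.06067473,  0.02522382, -0.05088143]), 'grip_force': 0.0, 'opening': 0.08563798660512156}
```

```bash
ls pics
```

```text
scene0.png
top0.png
```

View pics/top0.png

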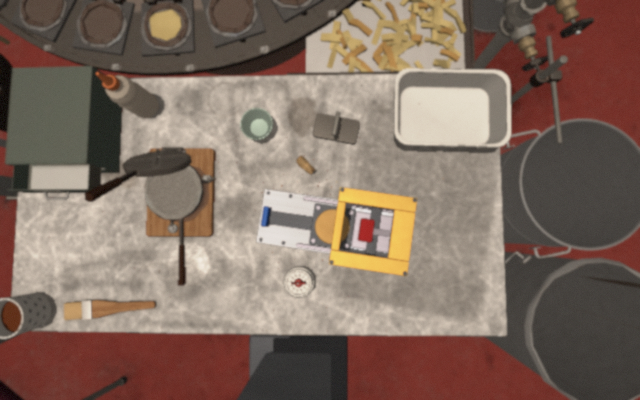

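View pics/scene0.png

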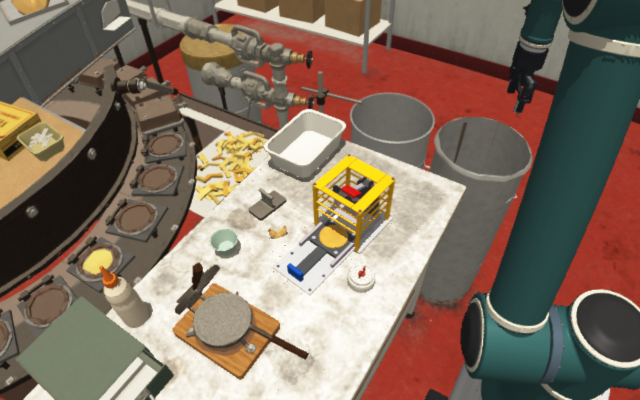

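The top view shows the lug at about (265,216), the guard's top plate at columns 332–417, and the red pad at (366,230). Press +x points roughly along world -y. The timer is at (299,282) and the cookie at (306,165). Next I'll fit the press pose from the plate outlines.

```bash
cat > fit.py <<'E'
from h import *
d=cam("top"); f=d["frame"]; hsv=cv2.cvtColor(f,cv2.COLOR_RGB2HSV)
def rect(mask,z,box):
    m=np.zeros_like(mask); a,b,c,e=box; m[b:e,a:c]=mask[b:e,a:c]
    n,l,st,_=cv2.connectedComponentsWithStats(m.astype(np.uint8)); k=1+np.argmax(st[1:,4]); ys,xs=np.where(l==k)
    P=np.array([atz(d,p,z)[:2] for p in zip(xs,ys)])
    return cv2.minAreaRect((P*1000).astype(np.float32)),st[k]
yel=cv2.inRange(hsv,(18,150,120),(32,255,255))>0
r,s=rect(yel,.156,(325,180,425,280)); print("guard",r,s)
blue=cv2.inRange(hsv,(100,120,50),(125,255,255))>0
r2,s2=rect(blue,.04,(250,190,290,240)); print("lug",r2,s2)
red=((hsv[:,:,0]<8)|(hsv[:,:,0]>172))&(hsv[:,:,1]>150)&(hsv[:,:,2]>60)
r3,s3=rect(red,.14,(340,200,400,260)); print("pad",r3,s3)
E
python3 fit.py
python3 - <<'E'
import cv2
f=cv2.imread('pics/top0.png')[180:285,250:425]
cv2.imwrite('pics/crop.png',cv2.resize(f,None,fx=4.5,fy=4.5,interpolation=cv2.INTER_CUBIC))
E
```

```text
guard ((543.9774780273438, -213.37185668945312), (142.48973083496094, 140.59744262695312), 81.39395904541016) [ 331  189   85   86 3455]
lug ((575.4922485351562, 2.589872360229492), (11.489151954650879, 34.94068908691406), 82.52592468261719) [262 208   8  17  92]
pad ((545.292724609375, -203.44143676757812), (23.387971878051758, 39.70592498779297), 81.37276458740234) [359 220  15  22 263]
```

View pics/crop.png

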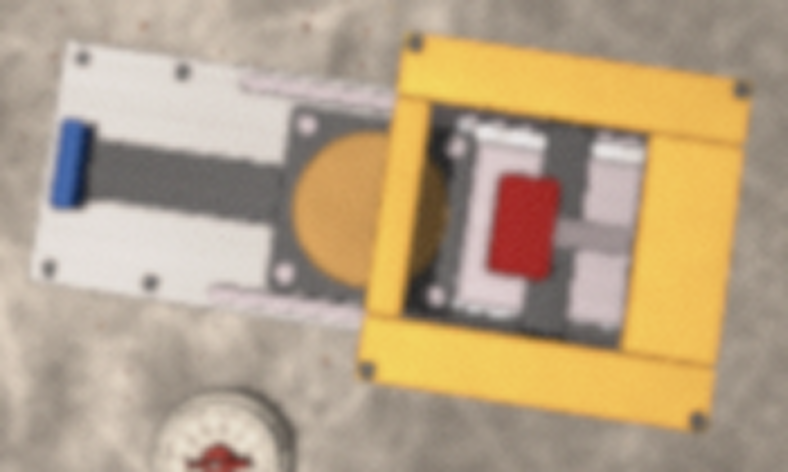

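The crop shows the window's opening at crop px (405–650, 105–345), with the red pad inside it at (525,225). The base plate's -x corners are at (70,42) and (30,282), and the lug is at (70,163). I'll fit the pose to all the corners together.

```bash
cat > fit2.py <<'E'
from h import *
from scipy.optimize import least_squares
d=cam("top")
c=lambda x,y:np.array([250+x/4.5-.4,180+y/4.5-.4])
pts=[((-78,72,156),c(403,33)),((66,72,156),c(752,80)),((66,-72,156),c(713,432)),((-78,-72,156),c(358,382)),
 ((-245,60,6),c(69,41)),((-245,-60,6),c(30,282))]
L=np.array([p[0] for p in pts])/1e3; U=np.array([p[1] for p in pts])
def W(v,P):
    a=v[2]; M=np.array([[np.cos(a),-np.sin(a),0],[np.sin(a),np.cos(a),0],[0,0,1]]); return np.atleast_2d(P)@M.T+[v[0],v[1],0]
s=least_squares(lambda v:(proj(d,W(v,L))-U).ravel(),[.545,-.207,-1.72],loss="soft_l1")
v=s.x; print("pose",v,np.degrees(v[2])); print((proj(d,W(v,L))-U).round(1))
def inpress(p): a=v[2]; q=np.array(p)-[v[0],v[1],0]; return np.array([np.cos(a)*q[0]+np.sin(a)*q[1],-np.sin(a)*q[0]+np.cos(a)*q[1],q[2]])*1e3
print("window corners",[inpress(atz(d,c(*p),.156)).round(1)[:2].tolist() for p in [(432,103),(650,133),(622,350),(403,315)]])
print("lug top corners",[inpress(atz(d,c(*p),.040)).round(1)[:2].tolist() for p in [(66,120),(92,124),(80,207),(52,205)]])
print("pad",[inpress(atz(d,c(*p),.138)).round(1)[:2].tolist() for p in [(502,173),(559,179),(547,280),(489,270)]])
print("mould edge",[inpress(atz(d,c(*p),.018)).round(1)[:2].tolist() for p in [(292,107),(270,292)]])
for t in ("cookie","timer"):
    r=robot.pinpoint("top",t)[0]; print(t,inpress(atz(d,np.array(r["location"])*[640,400],0)))
np.save("v.npy",v)
E
python3 fit2.py
```

```text
pose [ 0.54293857 -0.22180598 -1.71393915] -98.20147950294354
[[ 0.7 -0.6]
 [ 1.  -0.2]
 [-0.2  0.3]
 [-0.3 -0.2]
 [-0.7  0.1]
 [-0.5  0.6]]
window corners [[-63.4, 43.9], [26.1, 44.1], [26.0, -44.3], [-63.2, -43.0]]
lug top corners [[-232.7, 20.5], [-220.2, 20.4], [-219.8, -19.0], [-233.1, -20.0]]
pad [[-30.5, 20.4], [-6.7, 21.2], [-6.1, -20.9], [-30.4, -20.2]]
mould edge [[-129.2, 42.9], [-126.9, -46.2]]
cookie [-157.71870519  124.52267483    0.        ]
timer [-134.05662927 -125.70698132    0.        ]
```

step_arm:
  rows:
    - [0,0,0,-1,0,0,-0.142]
    - [0,0,0,-1,0,0,-0.142]
    - [0,0,0,-1,0,0,-0.142]
    - [0,0,0,0,0,0,-0.142]
    - [0,0,0,0,0,0,-0.142]
    - [0,0,0,0,0,0,-0.142]
    - [0,0,0,0,0,0,-0.141]
    - [0,0,0,0,0,0,0]

```text
time: 2.1
ee_pos: [0.2837, -0.6125, 0.2613]
tool_rot: [0.756, 0.655, -0.0, -0.0]
ft_force: [1.2, 0.5, -0.2]
opening: 0.0
grip_force: 0.0
```

```bash
cat > st.py <<'E'
from h import *
import json
v=np.load("v.npy"); s=robot.sense(); a=v[2]; q=s["ee_pos"]-[v[0],v[1],0]
Rm=R.from_quat(s["tool_rot"]).as_matrix()
print("t",s["time"],"press mm",(np.array([np.cos(a)*q[0]+np.sin(a)*q[1],-np.sin(a)*q[0]+np.cos(a)*q[1],q[2]])*1e3).round(1),"F",s["ft_force"].round(1),"toolx deg",np.degrees(np.arctan2(Rm[1,0],Rm[0,0])).round(2),"want",np.degrees(a)+180,"zdown",Rm[:,2].round(3),"open",s["opening"])
E
python3 st.py
```

```text
t 2.1 press mm [ 423.6 -200.9  261.3] F [ 1.2  0.5 -0.2] toolx deg 81.77 want 81.79852049705646 zdown [-0.  0. -1.] open 9.7983520479011e-06
```

step_arm:
  rows:
    - [0,2,0.6,0,0,0,0]
    - [0,4,1.2,0,0,0,0]
    - [0,4,1.2,0,0,0,0]
    - [0,4,1.2,0,0,0,0]
    - [0,4,1.2,0,0,0,0]
    - [0,4,1.2,0,0,0,0]
    - [0,4,1.2,0,0,0,0]
    - [0,4,1.2,0,0,0,0]
    - [0,4,1.2,0,0,0,0]
    - [0,4,1.2,0,0,0,0]
    - [0,4,1.2,0,0,0,0]
    - [0,4,1.2,0,0,0,0]

```text
time: 3.3
ee_pos: [0.4868, -0.1755, 0.2617]
tool_rot: [0.757, 0.653, 0.0, 0.0]
ft_force: [0.3, 0.2, 0.5]
opening: 0.0001
grip_force: 0.0
```

step_arm:
  rows:
    - [0,4,1.2,0,0,0,0]
    - [0,4,1.2,0,0,0,0]
    - [0,4,1.2,0,0,0,0]
    - [0,4,1.2,0,0,0,0]
    - [0,4,1.2,0,0,0,0]
    - [0,3,0.9,0,0,0,0]
    - [0,1,0,0,0,0,0]
    - [0,0,0,0,0,0,0]

```text
time: 4.1
ee_pos: [0.5889, 0.0518, 0.2611]
tool_rot: [0.756, 0.655, -0.0, -0.0]
ft_force: [-0.1, -0.5, 0.5]
opening: 0.0001
grip_force: 0.0
```

```bash
python3 st.py; python3 - <<'E'
from h import *
d=cam("wrist"); cv2.imwrite("pics/w1.png",d["frame"][:,:,::-1])
E
```

```text
t 4.1 press mm [-277.3    6.5  261.1] F [-0.1 -0.5  0.5] toolx deg 81.77 want 81.79852049705646 zdown [-0.001 -0.    -1.   ] open 0.00011739438235638734
```

View pics/w1.png

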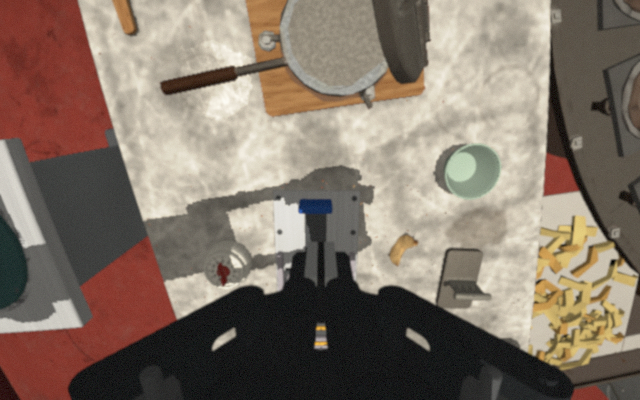

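The wrist picture shows the lug at (300–331, 200–213), level with the picture's rows, so the yaw matches. The base plate spans columns 275–360. I'll check this against the fit.

```bash
python3 - <<'E'
from h import *
v=np.load("v.npy"); a=v[2]
def ip(p): q=np.array(p)-[v[0],v[1],0]; return (np.array([np.cos(a)*q[0]+np.sin(a)*q[1],-np.sin(a)*q[0]+np.cos(a)*q[1]])*1e3).round(1)
d=cam("wrist"); f=d["frame"]; hsv=cv2.cvtColor(f,cv2.COLOR_RGB2HSV)
m=cv2.inRange(hsv,(100,120,40),(125,255,255)); m[:190]=0; m[225:]=0; m[:,:290]=0; m[:,345:]=0
ys,xs=np.where(m>0); print(xs.min(),xs.max(),ys.min(),ys.max())
for r in range(ys.min(),ys.max()+1):
    c=xs[ys==r]; print(r,c.min(),c.max(),f[r,c].mean(0).round())
print("lug L/R at z.04",ip(atz(d,(xs.min(),204),.04)),ip(atz(d,(xs.max()+1,204),.04)))
print("lug top edge row -> face at z.04/.006",ip(atz(d,(315,ys.min()),.04)),ip(atz(d,(315,ys.min()),.006)),"bottom row",ip(atz(d,(315,ys.max()),.04)),ip(atz(d,(315,ys.max()),.006)))
print("base corners",ip(atz(d,(275,198),.006)),ip(atz(d,(359,192),.006)))
E
```

```text
299 331 199 212
199 301 329 [25. 41. 74.]
200 301 330 [19. 40. 74.]
201 300 330 [20. 40. 74.]
202 300 330 [20. 39. 74.]
203 300 331 [22. 41. 76.]
204 300 331 [22. 43. 78.]
205 300 331 [23. 45. 82.]
206 300 331 [22. 45. 84.]
207 300 331 [24. 46. 85.]
208 300 331 [24. 48. 87.]
209 299 331 [26. 50. 91.]
210 299 331 [26. 50. 92.]
211 300 330 [28. 49. 88.]
212 306 325 [30. 43. 72.]
lug L/R at z.04 [-237.2  -20. ] [-237.1   21.5]
lug top edge row -> face at z.04/.006 [-2.437e+02  2.000e-01] [-233.7   -0.5] bottom row [-2.265e+02  1.000e-01] [-214.9   -0.6]
base corners [-235.2  -55.2] [-243.5   59.4]
```

step_arm:
  rows:
    - [0,0,-0.6,2,0,0,0]
    - [0,0,0,4,0,0,0]
    - [0,0,0,4,0,0,0]
    - [0,0,0,4,0,0,0]
    - [0,0,0,4,0,0,0]
    - [0,0,0,3.5,0,0,0]
    - [0,0,0,2,0,0,0]
    - [0,0,0,0.8,0,0,0]
    - [0,0,0,0,0,0,0]

```text
time: 5.1
ee_pos: [0.5819, 0.0501, 0.0174]
tool_rot: [0.757, 0.654, -0.001, -0.001]
ft_force: [-0.7, -0.6, 0.1]
opening: 0.0006
grip_force: 0.0
```

step_arm:
  rows:
    - [0,-1,0,0,0,0,0]
    - [0,-1,0,0,0,0,0]
    - [0,-0.5,0,0,0,0,0]
    - [0,-0.5,0,0,0,0,0]
    - [0,-0.5,0,0,0,0,0]

```text
time: 5.6
ee_pos: [0.5791, 0.0169, 0.0195]
tool_rot: [0.756, 0.654, 0.001, 0.0]
ft_force: [0.9, 3.5, 2.3]
opening: 0.0
grip_force: 1.8
```

```bash
python3 st.py
```

```text
t 5.6 press mm [-241.4    1.8   19.5] F [0.9 3.5 2.3] toolx deg 81.69 want 81.79852049705646 zdown [ 0.002  0.001 -1.   ] open 3.861396500391252e-05
```

step_arm:
  rows:
    - [0,-0.4,0,0,0,0,0]
    - [0,-0.6,0,0,0,0,0]
    - [0,-0.6,0,0,0,0,0]
    - [0,-0.6,0,0,0,0,0]
    - [0,-0.6,0,0,0,0,0]
    - [0,-0.6,0,0,0,0,0]
    - [0,-0.6,0,0,0,0,0]
    - [0,-0.6,0,0,0,0,0]
    - [0,-0.6,0,0,0,0,0]
    - [0,-0.6,0,0,0,0,0]
    - [0,-0.6,0,0,0,0,0]
    - [0,-0.3,0,0,0,0,0]

```text
time: 6.8
ee_pos: [0.5682, -0.0502, 0.0182]
tool_rot: [0.756, 0.654, -0.0, -0.0]
ft_force: [0.8, 3.5, 1.7]
opening: -0.0
grip_force: 1.6
```

```bash
python3 st.py
```

```text
t 6.8 press mm [-173.5    0.5   18.2] F [0.8 3.5 1.7] toolx deg 81.73 want 81.79852049705646 zdown [-0. -0. -1.] open -2.1456107853391127e-05
```

Friction is steady at about 3.6 N. I'll creep towards the stop in small steps.

step_arm:
  rows:
    - [0,-0.2,0,0,0,0,0]
    - [0,-0.2,0,0,0,0,0]
    - [0,-0.2,0,0,0,0,0]
    - [0,-0.2,0,0,0,0,0]
    - [0,0,0,0,0,0,0]

```text
time: 7.3
ee_pos: [0.5671, -0.0578, 0.0182]
tool_rot: [0.756, 0.654, -0.0, 0.0]
ft_force: [-0.1, 1.2, 1.0]
opening: -0.0001
grip_force: 0.6
```

step_arm:
  rows:
    - [0,-0.1,0,0,0,0,0]
    - [0,-0.1,0,0,0,0,0]
    - [0,0,0,0,0,0,0]

```text
time: 7.6
ee_pos: [0.5669, -0.0595, 0.0182]
tool_rot: [0.756, 0.654, -0.0, -0.0]
ft_force: [1.3, 1.5, 0.3]
opening: 0.0003
grip_force: 0.9
```

step_arm:
  rows:
    - [0,-0.1,0,0,0,0,0]
    - [0,-0.1,0,0,0,0,0]
    - [0,0,0,0,0,0,0]

```text
time: 7.9
ee_pos: [0.567, -0.0607, 0.0182]
tool_rot: [0.756, 0.654, 0.001, -0.0]
ft_force: [1.5, 5.0, -0.6]
opening: -0.0001
grip_force: 2.8
```

```bash
python3 st.py
```

```text
t 7.9 press mm [-162.9    0.8   18.2] F [ 1.5  5.  -0.6] toolx deg 81.72 want 81.79852049705646 zdown [ 0.001  0.001 -1.   ] open -0.00010061274154347324
```

step_arm:
  rows:
    - [0,-0.1,0,0,0,0,0]
    - [0,-0.1,0,0,0,0,0]
    - [0,0,0,0,0,0,0]

```text
time: 8.2
ee_pos: [0.5672, -0.0608, 0.0183]
tool_rot: [0.757, 0.654, 0.002, -0.001]
ft_force: [3.3, 13.9, 0.1]
opening: 0.0001
grip_force: 6.4
```

step_arm:
  rows:
    - [0,-0.1,0,0,0,0,0]
    - [0,-0.1,0,0,0,0,0]
    - [0,0,0,0,0,0,0]

```text
time: 8.5
ee_pos: [0.5672, -0.0608, 0.0185]
tool_rot: [0.757, 0.654, 0.003, -0.002]
ft_force: [4.0, 19.4, 0.4]
opening: 0.0
grip_force: 10.1
```

```bash
python3 st.py
```

```text
t 8.5 press mm [-162.8    1.1   18.5] F [ 4.  19.4  0.4] toolx deg 81.62 want 81.79852049705646 zdown [ 0.002  0.007 -1.   ] open 2.4696016404491117e-05
```

The mould is against the stop: 19 N with no motion. I'll back off, lift, and look at the window.

step_arm:
  rows:
    - [0,1,0,0,0,0,0]
    - [0,2,0,0,0,0,0]
    - [0,1,0,-2,0,0,0]
    - [0,0,0,-4,0,0,0]
    - [0,0,0,-4,0,0,0]
    - [0,0,0,-4,0,0,0]
    - [0,0,0,-4,0,0,0]
    - [0,0,0,-4,0,0,0]
    - [0,0,0,-2,0,0,0]
    - [0,0,0,0,0,0,0]

```text
time: 9.5
ee_pos: [0.5742, -0.0267, 0.263]
tool_rot: [0.756, 0.654, 0.002, 0.003]
ft_force: [0.0, -1.0, -0.0]
opening: 0.0001
grip_force: 0.0
```

```bash
python3 st.py; python3 - <<'E'
from h import *
v=np.load("v.npy"); a=v[2]
d=cam("wrist"); cv2.imwrite("pics/w2.png",d["frame"][:,:,::-1])
d=cam("top"); cv2.imwrite("pics/top2.png",d["frame"][:,:,::-1])
cv2.imwrite('pics/crop2.png',cv2.resize(d["frame"][180:285,250:425,::-1],None,fx=4.5,fy=4.5,interpolation=cv2.INTER_CUBIC))
E
```

```text
t 9.5 press mm [-197.6    3.1  263. ] F [ 0. -1. -0.] toolx deg 81.74 want 81.79852049705646 zdown [ 0.008 -0.002 -1.   ] open 9.285258808892121e-05
```

View pics/crop2.png

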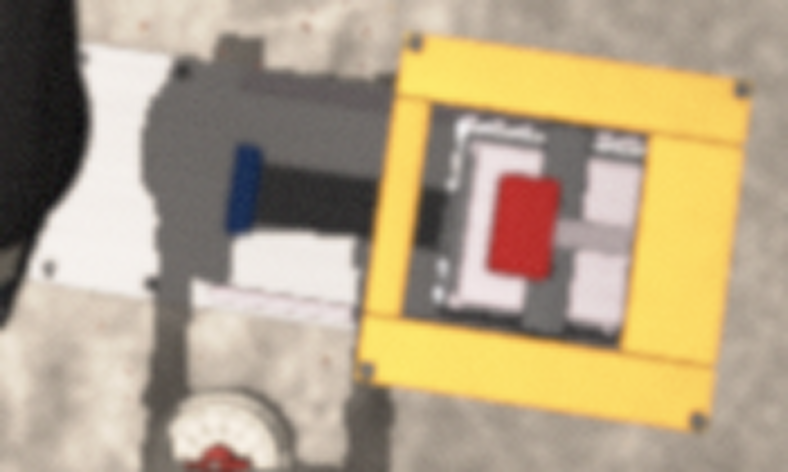

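The crop shows the mould home: lug at (245,188), tongue running under the guard. The pad is still raised at (525,225), inside the window. Next I'll go over the window and recheck the pose.

step_arm:
  rows:
    - [0,-2,0,0,0,0,0]
    - [0,-3,0,0,0,0,0]
    - [0,-4,-0.2,0,0,0,0]
    - [0,-4,-0.1,0,0,0,0]
    - [0,-3,0,0,0,0,0]
    - [0,-1.8,0,0,0,0,0]
    - [0,0,0,0,0,0,0]
    - [0,0,0,0,0,0,0]

```text
time: 10.4
ee_pos: [0.5422, -0.2012, 0.2559]
tool_rot: [0.757, 0.654, -0.001, -0.002]
ft_force: [-0.4, -0.5, -0.2]
opening: 0.0001
grip_force: 0.0
```

```bash
python3 st.py; python3 - <<'E'
from h import *
d=cam("wrist"); cv2.imwrite("pics/w3.png",d["frame"][:,:,::-1])
E
```

```text
t 10.4 press mm [-20.2  -3.7 255.9] F [-0.4 -0.5 -0.2] toolx deg 81.68 want 81.79852049705646 zdown [-0.004  0.002 -1.   ] open 6.583963983764571e-05
```

View pics/w3.png

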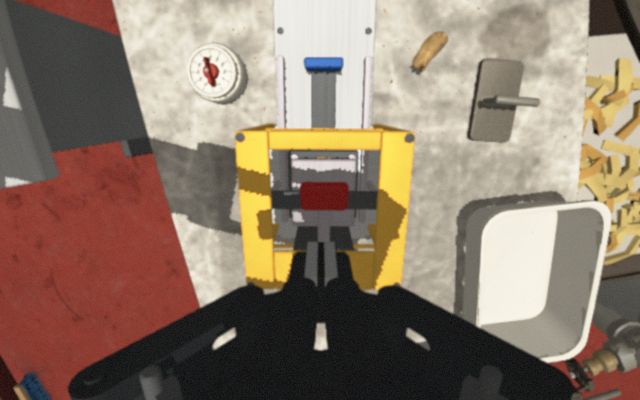

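The wrist picture shows the fingers (tips near (322,255)) over the window, whose near-side edges are at columns 271 and 381. The red pad is at (324,196). I'll check the coordinates.

```bash
python3 - <<'E'
from h import *
v=np.load("v.npy"); a=v[2]
def ip(p): q=np.array(p)-[v[0],v[1],0]; return (np.array([np.cos(a)*q[0]+np.sin(a)*q[1],-np.sin(a)*q[0]+np.cos(a)*q[1]])*1e3).round(1)
d=cam("wrist")
for n,p,z in [("winL",(271,150),.156),("winR",(381,150),.156),("outL",(235,131),.156),("outR",(414,131),.156),("padL",(300,185),.145),("padR",(348,185),.145)]: print(n,ip(atz(d,p,z)))
print(proj(d,[robot.sense()["ee_pos"]]))
E
```

```text
winL [-65.1 -42.3]
winR [-65.1  45.4]
outL [-80.2 -70.1]
outR [-80.1  70.7]
padL [-33.7 -20.5]
padR [-33.7  20.8]
[[319.44373654 259.80963466]]
```

step_arm:
  rows:
    - [0,0,0.4,0,0,0,0]
    - [0,0,0,1.5,0,0,0]
    - [0,0,0,2.5,0,0,0]
    - [0,0,0,2.5,0,0,0]
    - [0,0,0,1.5,0,0,0]
    - [0,0,0,1,0,0,0]
    - [0,0,0,0,0,0,0]
    - [0,0,0,0,0,0,0]

```text
time: 11.3
ee_pos: [0.5479, -0.2021, 0.1688]
tool_rot: [0.756, 0.654, 0.0, 0.0]
ft_force: [0.2, -0.2, 0.9]
opening: 0.0
grip_force: 0.0
```

```bash
python3 st.py
```

```text
t 11.3 press mm [-20.2   2.1 168.8] F [ 0.2 -0.2  0.9] toolx deg 81.76 want 81.79852049705646 zdown [ 0.001 -0.    -1.   ] open 2.7123277373732074e-05
```

step_arm:
  rows:
    - [0,0,-0.1,0.5,0,0,0]
    - [0,0,0,0.5,0,0,0]
    - [0,0,0,0.5,0,0,0]
    - [0,0,0,0.5,0,0,0]
    - [0,0,0,0.5,0,0,0]
    - [0,0,0,0.4,0,0,0]
    - [0,0,0,0.4,0,0,0]
    - [0,0,0,0,0,0,0]

```text
time: 12.1
ee_pos: [0.5465, -0.2019, 0.135]
tool_rot: [0.756, 0.654, 0.0, 0.0]
ft_force: [-0.5, 0.5, 0.6]
opening: -0.0001
grip_force: 0.0
```

```bash
python3 st.py
```

```text
t 12.1 press mm [-20.2   0.7 135. ] F [-0.5  0.5  0.6] toolx deg 81.75 want 81.79852049705646 zdown [ 0.  0. -1.] open -6.822823228453979e-05
```

step_arm:
  rows:
    - [0,0,0,0.3,0,0,0]
    - [0,0,0,0.3,0,0,0]
    - [0,0,0,0.3,0,0,0]

```text
time: 12.4
ee_pos: [0.5468, -0.2018, 0.1265]
tool_rot: [0.756, 0.654, 0.0, 0.0]
ft_force: [0.6, 0.8, 2.5]
opening: 0.0002
grip_force: 1.6
```

step_arm:
  rows:
    - [0,0,0,0.3,0,0,0]
    - [0,0,0,0.3,0,0,0]
    - [0,0,0,0.2,0,0,0]

```text
time: 12.7
ee_pos: [0.5465, -0.2018, 0.118]
tool_rot: [0.756, 0.654, 0.0, 0.0]
ft_force: [1.1, 1.4, 2.6]
opening: -0.0001
grip_force: 1.5
```

```bash
python3 st.py
```

```text
t 12.7 press mm [-20.3   0.7 118. ] F [1.1 1.4 2.6] toolx deg 81.75 want 81.79852049705646 zdown [ 0.  0. -1.] open -9.316061625884908e-05
```

step_arm:
  rows:
    - [0,0,0,0.2,0,0,0]
    - [0,0,0,0.2,0,0,0]
    - [0,0,0,0.2,0,0,0]

```text
time: 13.0
ee_pos: [0.5463, -0.2018, 0.1121]
tool_rot: [0.756, 0.654, 0.0, -0.0]
ft_force: [1.3, 2.4, 4.0]
opening: -0.0003
grip_force: 1.6
```

step_arm:
  rows:
    - [0,0,0,0.1,0,0,0]
    - [0,0,0,0.1,0,0,0]
    - [0,0,0,0,0,0,0]

```text
time: 13.3
ee_pos: [0.5463, -0.2018, 0.1109]
tool_rot: [0.756, 0.654, 0.0, -0.0]
ft_force: [-1.7, 2.8, 6.2]
opening: 0.0002
grip_force: 3.4
```

```bash
python3 st.py
```

```text
t 13.3 press mm [-20.3   0.5 110.9] F [-1.7  2.8  6.2] toolx deg 81.75 want 81.79852049705646 zdown [-0.  0. -1.] open 0.00020809429074918485
```

step_arm:
  rows:
    - [0,0,0,0.1,0,0,0]
    - [0,0,0,0.1,0,0,0]
    - [0,0,0,0,0,0,0]
    - [0,0,0,0,0,0,0]

```text
time: 13.7
ee_pos: [0.5464, -0.2019, 0.1108]
tool_rot: [0.756, 0.654, 0.0, 0.0]
ft_force: [-4.5, 4.0, 15.9]
opening: -0.0001
grip_force: 8.0
```

```bash
python3 st.py
```

```text
t 13.7 press mm [-20.2   0.6 110.8] F [-4.5  4.  15.9] toolx deg 81.75 want 81.79852049705646 zdown [ 0.  0. -1.] open -7.94726121728545e-05
```

The lever is on its stop: z = 0.111 with the force at 16 N and rising without motion. I'll withdraw straight up, then move aside.

step_arm:
  rows:
    - [0,0,0,-0.3,0,0,0]
    - [0,0,0,-0.7,0,0,0]
    - [0,0,0,-1.5,0,0,0]
    - [0,0,0,-2,0,0,0]
    - [0,0,0,-3,0,0,0]
    - [0,0,0,-4,0,0,0]
    - [0,0,0,-4,0,0,0]
    - [0,0,0,-3,0,0,0]
    - [0,0,0,0,0,0,0]

```text
time: 14.6
ee_pos: [0.5491, -0.2034, 0.3006]
tool_rot: [0.756, 0.654, 0.002, 0.005]
ft_force: [0.4, -0.9, 0.3]
opening: -0.0001
grip_force: 0.0
```

step_arm:
  rows:
    - [0,-2,-0.5,0,0,0,0]
    - [0,-4,-1,0,0,0,0]
    - [0,-4,-1,0,0,0,0]
    - [0,-4,-1,0,0,0,0]
    - [0,-4,-1,0,0,0,0]
    - [0,-2,-0.5,0,0,0,0]
    - [0,0,0,0,0,0,0]
    - [0,0,0,0,0,0,0]

```text
time: 15.4
ee_pos: [0.4676, -0.3926, 0.2925]
tool_rot: [0.757, 0.654, 0.0, -0.001]
ft_force: [0.2, 0.1, 0.9]
opening: -0.0
grip_force: 0.0
```

```bash
python3 st.py; python3 - <<'E'
from h import *
d=cam("top")
cv2.imwrite('pics/crop3.png',cv2.resize(d["frame"][100:300,230:430,::-1],None,fx=3,fy=3,interpolation=cv2.INTER_CUBIC))
E
```

```text
t 15.4 press mm [179.8 -50.2 292.5] F [0.2 0.1 0.9] toolx deg 81.67 want 81.79852049705646 zdown [-0.001  0.001 -1.   ] open -4.018754532982297e-05
```

View pics/crop3.png

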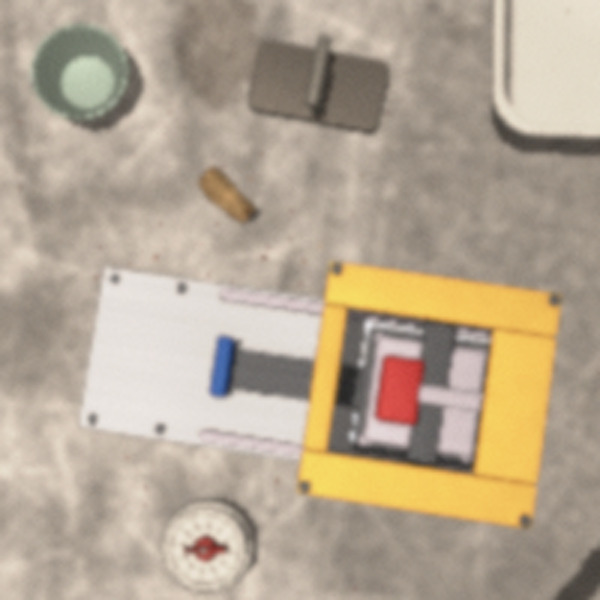

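The picture shows the pad down and level at (400,390). The lug is at its home place (223,366), and the cookie, timer, bar and cup are undisturbed.

```bash
python3 -c "
from bench import robot
print(robot.sign_off())"
```

```text
the job is handed in; nothing more can be done
None
```

I pushed the mould home against the stop, then pressed the lever down to its stop through the window. The arm finished clear with the bystanders undisturbed, and I handed the job in at about 15 s; the sign-off gave no verdict.

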